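# Clip an amplifier module into the test bed and arm its supply

## Task

Load the amplifier module for test: raise the bed's spring clip, slide the module along the rails until it is fully home against the stop, and bring the clip down onto it. Then arm the supply: lift the sprung guard on the switch box, flip the toggle beneath it to the back (on) while the guard is up, and let the guard drop shut again. Do not force anything, and leave the other things on the bench where they lie.

Things in the scene. Friction and masses are not known exactly. Their poses are not given: they have to be found in the camera images.
- module_bed: Test bed, fixed: aluminium plate 190 x 126 mm, bed surface 16 mm above the bench. Origin on the bench below the middle of the plate's rear edge; z up, x from the open loading end along two rails (83 mm apart inside, 5 mm high) to a notched stop (face at x = -37 mm, 14 mm high above the bed). Plate from x = -190 to 0. Clip's hinge pin along y at x = -9, z = 50 mm, between ears 52 mm wide overall.
- module_centre (a point): Centre (half-way up) of the aluminium amplifier module lying on the bed: block 56 mm along the bed (own x) x 80 mm across x 20 mm high, 0.16 kg. Short brass connectors on both sides and on the face to the stop (whose notch takes it); the plain face looks to the loading end. Starts between the rails 40 to 54 mm short of the stop; slides when pushed at the plain face.
- home_spot (a point): Where the module's centre is when it is fully home against the stop: x = -65 mm, y = 0, z = 26 mm in the bed's frame. The module has 1.5 mm of play to either side.
- clip (a joint): Angle of the bed's spring clip, rad. Over-centre: 0 = snapped right down (empty bed), 1.1 = standing up; it snaps to the side of 0.5 it is on and stays there. Down, its nose is too low for the module to pass; on a module that is home it rests at about 0.13. Pushes with 4 to 6 N at the nose. Arm and tail are sheet steel 30 mm wide.
- clip_tail (a point): Upper face of the press pad (18 x 36 mm) on the clip's tail, 52 mm beyond the hinge pin on the side away from the loading end, clear of the plate. 53 mm above the bench with the clip down. Pressed straight down (about 9 N) by 30 mm it raises the nose until the clip snaps up by itself.
- clip_nose (a point): Axis of the clip's rubber nose roller (12 mm thick, 34 mm wide), 58 mm from the hinge pin; an upturned steel tip goes on to 73 mm from the pin. Standing up, the nose is about 93 mm above the bench; pushing the back of the clip arm towards the loading end and down lowers it, and past half-way it snaps onto the module.
- arming_box: Grey switch box with aluminium top panel, fixed: 140 mm deep (x), 132 mm wide (y), panel 58 mm above the bench. Origin on the bench below the middle of its front face; x points to its back, z up. On the panel is a guarded toggle switch; the guard's hinge pin lies along y at x = 92, z = 68 mm.
- guard (a joint): Opening angle of the guard, rad: 0 = shut, 1.75 = stop. A steel hood over the toggle, 72 mm wide (66 inside), its top 49 mm above the pin, small windows in its sides, a front wall 96 mm ahead of the pin reaching 2 mm below pin height; open below. A spring always drives it shut (2 to 4 N at the lip): it does not stay open by itself.
- guard_lip (a point): Outer edge, middle, of the guard's lifting lip: steel, 60 mm wide, 3 mm thick, flaring 12 mm forward and up (40 degrees) from the foot of the hood's front wall and overhanging the box's front face by 16 mm, free below, 77 mm above the bench when shut. Closed fingers tilted 35 to 45 degrees can lift it from below; the raised front wall then rests on them and slides along them.
- toggle (a joint): Angle of the toggle, rad: 0 = off, leaning 0.3 rad to the front of the box; 0.6 = on, leaning 0.3 rad to the back. Over-centre: it snaps across at 0.3 and stays; about 4 N at its tip.
- toggle_tip (a point): Tip of the steel toggle beneath the guard: a bat 46 mm long, 8 to 11 mm thick, pivoted at x = 32, y = 0, z = 62 mm in the box's frame.
- spare_module: Bystander, to be left where it lies: spare small amplifier module, 48 x 82 x 17 mm, lying on the bench; origin at its underside.
- hex_key: Bystander, to be left where it lies: black hex key, 96 mm; origin at its underside.
- stub_antenna: Bystander, to be left where it lies: black stub antenna, 110 mm; origin at its underside.

How it is judged:
By the outcome, as a careful person would: the job done as asked, in the order asked, and still so for the second after the job is handed in, with the robot touching nothing.
It also fails if it takes over 58 s, if anything falls off the work surface, if the arm or the gripper's body presses on something with over 40 N, if the wrist force passes 120 N, or if a joint passes its speed limit or range.

## Robot

A 6-joint arm with a two-finger parallel gripper is mounted at the origin on a cart in front of the work surface, level with it; the furniture and walls round the work are solid. World frame = base frame: x ahead of the robot, y to its left, z up, the work surface at z = 0. Lengths are in m, angles in rad, forces in N, time in s.
With the tool pointing down it reaches from about 0.35 to 0.975 m from the base axis. Payload 4.9 kg.
Tool frame: the origin (TCP) lies on the centre line of the jaws, within the pads' length; the fingertips stand manip.tcp_to_tips ahead of it and the grasp point (between the pads) lies 11 mm behind it (manip.tcp_to_tips is the distance from the TCP to the fingertips, in m); x points along the fingers, y is the direction in which the jaws open and shut, and the axes are right-handed (so a half turn about x gives the same grasp; the last joint's range is limited). The gripper opens to 85 mm and grips with 20 to 120 N. Pads are 22 mm wide; open, the fingers measure 114 mm over their backs; the gripper's body (76 mm by 85 mm) begins 54 mm behind the grasp point. The pads swing forward as they close: fully open they stand 13 mm farther back than shut.
Start: joints at [1.156, 0.053, 1.613, -0, 1.476, -0.119], TCP at [0.182, 0.598, 0.239] pointing down, gripper open.
Joint ranges: [-3.01, 3.01], [-1.01, 2.22], [0.06, 2.58], [-1.02, 4.17], [0.09, 2.62], [-3.14, 3.14]. Speed limits (rad/s): [2.57, 2.57, 3.14, 3.14, 3.14, 3.14].

## Interface

Orientations are given as a unit quaternion [w, x, y, z].
In Python, from plant import status, imaging, workorder, manip gives the robot as it stands.
- The arm moves only by the tool carry_out, never from a script. Its argument "moves" is one flat list of numbers, 5 for each row, row after row: the opening, from 0 (shut) to 1 (fully open), then the shift along the tool's x, y, z in cm, then the turn about the tool's x in rad. In form: [claw, tx, ty, tz, twist, claw, tx, ty, tz, twist, ...]. A call has 1 to 12 rows; each row is the pose to reach, as a shift and turn from the pose commanded when the call began, along the tool's axes at that moment; what a row does not reach only later rows make up. A row lasts 1/12 s, in which the tool goes at most 41.7 mm and 7.16 degrees, less where a joint would pass 70% of its speed; a pose out of reach is approached as far as the arm can. A call with a gripper value outside its range is refused whole. The fingers move at their own pace and stop on an object; the grip force is fixed at half the most. Time passes only in rows, so rows that repeat a pose let the fingers close. It gives the time, the measured TCP pose, the force and the opening at its end, in the units of the state.
- status.state(): the state, without advancing time (a new reading comes with each control period).
- imaging.grab_frame(name): name is "scene" or "top" or "wrist"; returns the picture (400x640x3 uint8, red, green, blue); there is no depth.
- imaging.camera_info(name): a dict with "K" (3x3 intrinsics, pixels), "R" (3x3) and "t" (3): a world point X has camera coordinates R X + t. Camera axes: x right, y down, z forward; pixel columns grow to the right and rows downward; lengths in m; the calibration is good to about 2 mm. The wrist camera is an equidistant fisheye: a pixel r from the principal point sees the ray r / f radians off the axis. A picture is of the moment at which its call begins: read the wrist's pose just before it. camera_info takes no time and is no camera call; for the wrist camera it gives the pose at the moment of the call.
- workorder.job_done(): hands the job in, once; it reports no verdict.
The state is a dict: "time": time; "joint_pos": joint angles; "joint_vel": joint speeds; "joint_efforts": joint torques, N m; "tool_pos": TCP position; "tool_rot": TCP orientation; "contact_force": force on the tool from outside, world axes, zero at the start; "ft_torque": the same for the moment, N m; "gripper_width": opening from 0.0 (shut) to 1.0 (fully open).
Only numpy, scipy, OpenCV 4.12 (cv2) and the standard library are available. Lean on these libraries where they do the work, as an engineer would, in place of code of your own. Each camera call takes 0.05 s, during which the arm holds its last target.

## Working session

There is one attempt and no reset: what is moved stays moved. The work goes in short steps, Python scripts to look and compute and a tool call to move; the robot and the scene stay as the last step left them, time stands still between calls to the robot, and variables do not carry over. Pictures are saved under pics/ and viewed, and the job is handed in when it is done.

Besides the shell and the picture viewer there is one more tool, called after ">>>" by a JSON object that holds its "fn" and its "kwargs", one argument or row to a line. carry_out: Moves the arm, as the interface text tells. Its arguments: {"type":"object","properties":{"moves":{"type":"array","items":{"type":"number"}}},"required":["moves"]}

```bash
ls; mkdir -p pics; python3 - <<'E'
from plant import status, imaging, workorder, manip
import cv2
print(status.state()); print(manip.tcp_to_tips, dir(manip))
for n in ["scene","top","wrist"]:
    c=imaging.camera_info(n); print(n,c)
    im=imaging.grab_frame(n); cv2.imwrite(f"pics/{n}0.png",im[:,:,::-1])
E
```

```text
pics
{'time': 0.0, 'joint_pos': array([ 1.15599735e+00,  5.33464354e-02,  1.61432157e+00,  3.44163455e-05,
        1.47599941e+00, -1.19012616e-01]), 'joint_vel': array([ 1.73618823e-03, -1.21328695e-03, -2.07830243e-05, -2.08128908e-03,
        5.29056955e-04,  4.40858127e-04]), 'joint_efforts': array([ 2.75600087e-04, -3.93671215e+01, -3.70179391e+01, -1.20473242e-04,
        6.86994754e-03,  6.38693407e-06]), 'tool_pos': array([0.18193031, 0.59729003, 0.238053  ]), 'tool_rot': array([ 0.69918211,  0.10349219,  0.69959241, -0.10490093]), 'contact_force': array([ 0.12135904, -0.47367992,  0.0485908 ]), 'ft_torque': array([-0.03129525, -0.03659895,  0.03415875]), 'gripper_width': 1.0015126260061373}
0.008 ['IKError', '__class__', '__delattr__', '__dict__', '__dir__', '__doc__', '__eq__', '__format__', '__ge__', '__getattribute__', '__getstate__', '__gt__', '__hash__', '__init__', '__init_subclass__', '__le__', '__lt__', '__module__', '__ne__', '__new__', '__reduce__', '__reduce_ex__', '__repr__', '__setattr__', '__sizeof__', '__str__', '__subclasshook__', '__weakref__', 'tcp_to_tips'
[... 448 characters left out ...]
      , 399.21850648, 201.50595367],
       [  0.        ,   0.        ,   1.        ]]), 'R': array([[ 0.15419232, -0.98802542,  0.00552298],
       [-0.96001297, -0.15113795, -0.23565316],
       [ 0.23366605,  0.03103377, -0.97182153]]), 't': array([-0.14752401,  0.52067058,  0.8868616 ])}
wrist {'K': array([[309.70691629,   0.        , 322.85123914],
       [  0.        , 309.70691629, 203.17075928],
       [  0.        ,   0.        ,   1.        ]]), 'R': array([[ 2.90750144e-01,  9.56798907e-01, -4.53524736e-04],
       [ 9.11580868e-01, -2.76865319e-01,  3.03917614e-01],
       [ 2.90662476e-01, -8.87775146e-02, -9.52698209e-01]]), 't': array([-0.62409198, -0.03907218,  0.37910341])}
```

View pics/scene0.png

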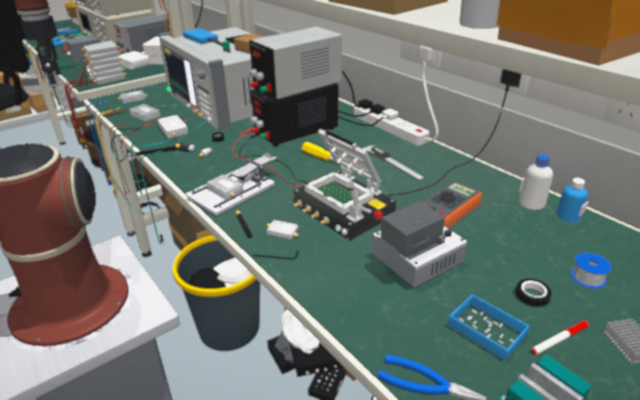

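View pics/top0.png

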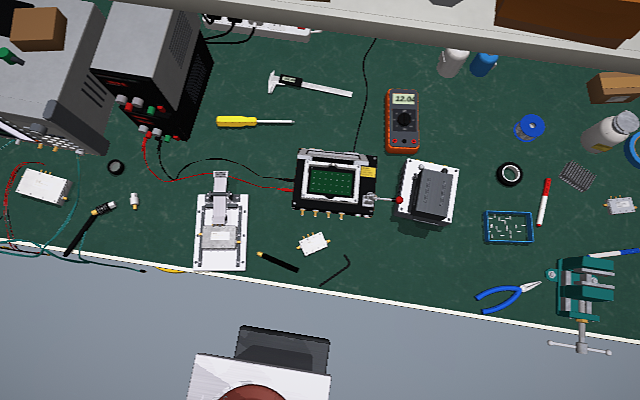

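View pics/wrist0.png

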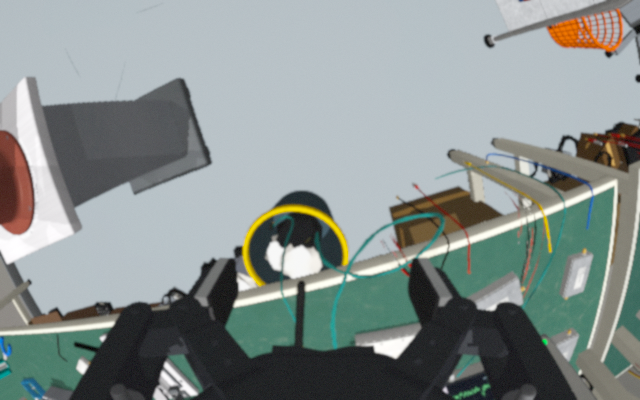

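```bash
python3 - <<'E'
import cv2
im=cv2.imread("pics/top0.png")
a=cv2.resize(im[160:285,170:270],None,fx=6,fy=6,interpolation=cv2.INTER_CUBIC)[:, :]
b=cv2.resize(im[145:240,380:475],None,fx=6,fy=6,interpolation=cv2.INTER_CUBIC)
cv2.imwrite("pics/bed_top.png",cv2.resize(a,None,fx=.8,fy=.8)); cv2.imwrite("pics/box_top.png",b)
im=cv2.imread("pics/scene0.png")
cv2.imwrite("pics/bed_sc.png",cv2.resize(im[145:220,180:290],None,fx=7,fy=7,interpolation=cv2.INTER_CUBIC))
cv2.imwrite("pics/box_sc.png",cv2.resize(im[195:290,360:475],None,fx=6,fy=6,interpolation=cv2.INTER_CUBIC))
E
```

```text
(no output)
```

View pics/bed_top.png

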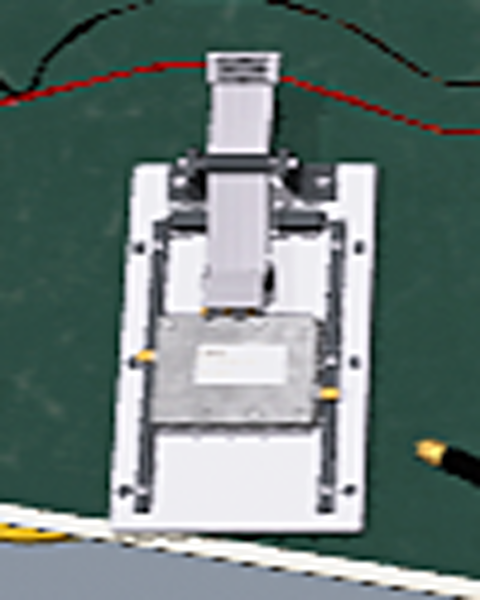

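View pics/box_top.png

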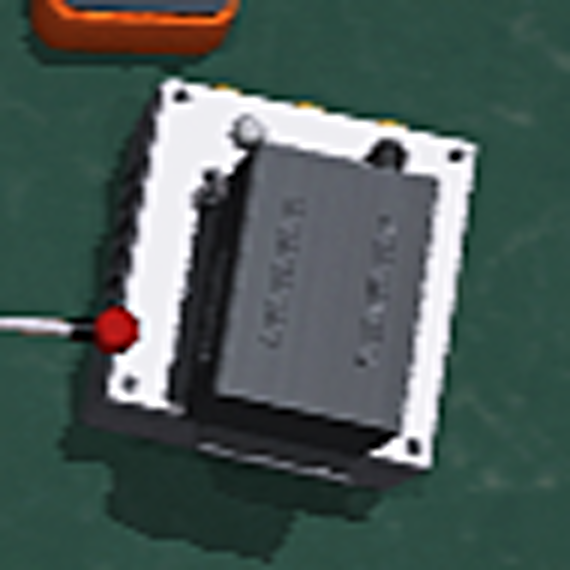

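View pics/bed_sc.png

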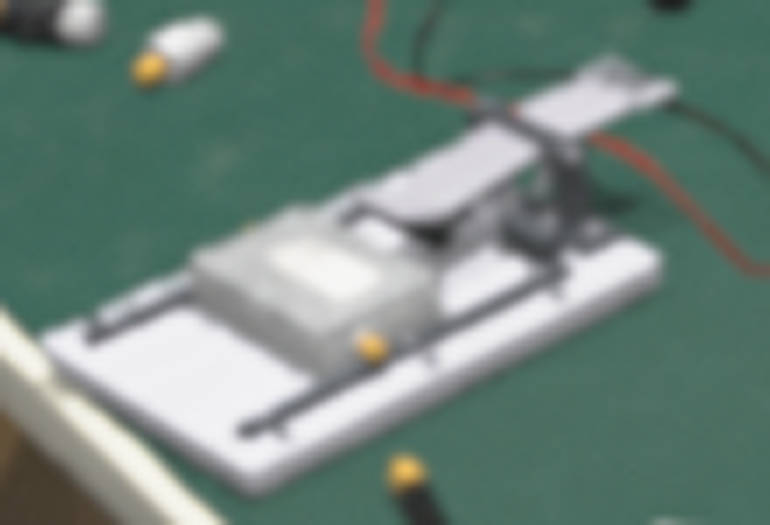

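View pics/box_sc.png

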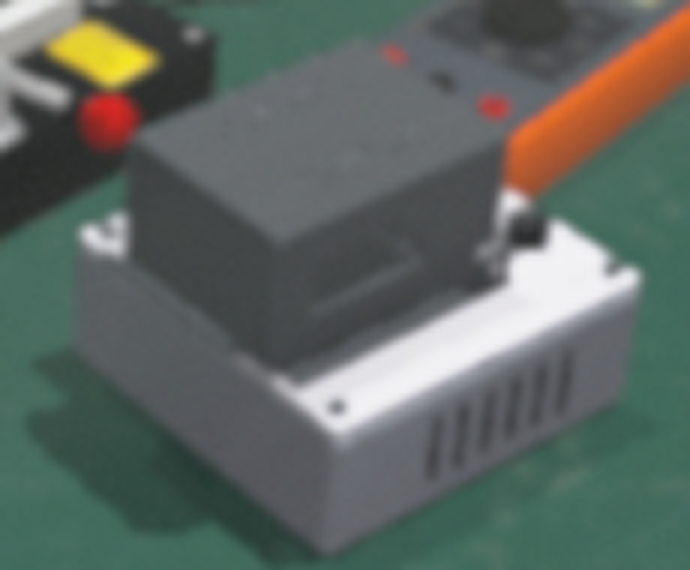

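```bash
cat > h.py <<'E'
import numpy as np, cv2
from plant import status, imaging, workorder, manip
from scipy.spatial.transform import Rotation as Ro
from scipy.optimize import least_squares
def ray(n,uv,ci=None):
    c=ci or imaging.camera_info(n); K,R,t=c["K"],c["R"],c["t"]
    uv=np.atleast_2d(uv).astype(float)
    d=np.c_[(uv[:,0]-K[0,2])/K[0,0],(uv[:,1]-K[1,2])/K[1,1],np.ones(len(uv))]
    if n=="wrist":
        r=np.hypot(d[:,0],d[:,1]); d=np.c_[d[:,:2]/r[:,None]*np.sin(r)[:,None],np.cos(r)]
    return -R.T@t, d@R
def onz(n,uv,z,ci=None):
    o,d=ray(n,uv,ci); s=(z-o[2])/d[:,2]; return o+s[:,None]*d
def proj(n,X,ci=None):
    c=ci or imaging.camera_info(n); P=np.atleast_2d(X)@c["R"].T+c["t"]
    if n=="wrist":
        th=np.arctan2(np.hypot(P[:,0],P[:,1]),P[:,2]);k=th/np.hypot(P[:,0],P[:,1]); q=P[:,:2]*k[:,None]
    else: q=P[:,:2]/P[:,2:]
    return q*c["K"][0,0]+c["K"][:2,2]
def fit2(src,dst): # rigid 2d: dst=R src+t
    ms,md=src.mean(0),dst.mean(0); U,_,V=np.linalg.svd((src-ms).T@(dst-md)); R=(U@V).T
    if np.linalg.det(R)<0: V[-1]*=-1; R=(U@V).T
    return R,md-R@ms
E
python3 - <<'E'
from h import *
bt=np.array([[135,165],[377,167],[362,530],[112,525]])/4.8+[170,160]
src=np.array([[0,.063],[0,-.063],[-.19,-.063],[-.19,.063]])
P=onz("top",bt,.016)[:,:2]; R,t=fit2(src,P)
print("bed",P,"\n yaw",np.arctan2(R[1,0],R[0,0]),t,(P-src@R.T-t)*1e3)
T=np.r_[ [[ *(R@s+t),.016] for s in src]]; print(proj("scene",T))
bx=np.array([[165,80],[475,148],[430,468],[108,402]])/6+[380,145]
src=np.array([[.14,.066],[.14,-.066],[0,-.066],[0,.066]])
P=onz("top",bx,.058)[:,:2]; R,t=fit2(src,P)
print("box",P,"\n yaw",np.arctan2(R[1,0],R[0,0]),t,(P-src@R.T-t)*1e3)
T=np.r_[ [[ *(R@s+t),.058] for s in src]]; print(proj("scene",T))
E
```

```text
bed [[0.52028772 0.23344095]
 [0.53886498 0.10858539]
 [0.35391321 0.07964072]
 [0.33706588 0.20327827]] 
 yaw 0.15375808159181475 [0.53141218 0.17078586] [[-1.47582735  0.39832745]
 [-2.19583917  0.05628329]
 [ 0.6108651   0.21067817]
 [ 3.06080142 -0.6652889 ]]
[[243.33817534 165.80858645]
 [273.97575783 181.24637626]
 [214.51889724 211.74116224]
 [184.59074598 193.07983282]]
box [[ 0.68082367 -0.2678321 ]
 [ 0.67141123 -0.39561388]
 [ 0.53619335 -0.38747562]
 [ 0.54292724 -0.25915854]] 
 yaw -0.062175512012312764 [ 0.53797413 -0.32317055] [[-0.98088422 -1.83505283]
 [-2.1914408   2.12810658]
 [ 2.3201577   1.56740033]
 [ 0.85216732 -1.86045408]]
[[419.78410507 210.83595543]
 [465.93214384 240.6298959 ]
 [414.5284434  267.13628053]
 [370.11567454 233.04414529]]
```

```bash
cat >> h.py <<'E'
def pose():
    s=status.state(); q=s["tool_rot"]; return s,Ro.from_quat([q[1],q[2],q[3],q[0]]).as_matrix(),s["tool_pos"]
def delta(target,yaw=None):
    "shift in cm along tool axes; yaw = wanted world angle of tool y axis (mod pi)"
    s,R,p=pose(); d=R.T@(np.array(target)-p)*100
    tw=0
    if yaw is not None:
        cur=np.arctan2(R[1,1],R[0,1]); e=(yaw-cur+np.pi/2)%np.pi-np.pi/2
        tw=-e  # tool x is down
    print("t %.2f pos"%s["time"],p.round(4),"d(cm)",d.round(2),"twist",round(tw,3),"F",s["contact_force"].round(1),"w",round(s["gripper_width"],2))
BED=(np.array([.5314,.1708]),.154); BOX=(np.array([.5380,-.3232]),-.062)
def fr(F,x,y,z):
    o,a=F; return np.array([o[0]+x*np.cos(a)-y*np.sin(a),o[1]+x*np.sin(a)+y*np.cos(a),z])
def inv(F,P):
    o,a=F; d=np.asarray(P)[:2]-o; return np.array([d[0]*np.cos(a)+d[1]*np.sin(a),-d[0]*np.sin(a)+d[1]*np.cos(a),P[2]])
E
python3 - <<'E'
from h import *
s,R,p=pose(); print(R.round(3))
c=imaging.camera_info("wrist"); o=-c["R"].T@c["t"]; print("cam",o,"in tool",R.T@(o-p), "axis",R.T@c["R"][2])
delta(fr(BED,-.09,0,.24),BED[1]+np.pi/2)
delta(fr(BED,.043,0,.2),BED[1]+np.pi/2)
# refine bed/box jointly in both views
def fit(z,src,uvt,uvs):
    def f(v):
        P=np.array([fr((v[:2],v[2]),a,b,z) for a,b in src]); return np.r_[(proj("top",P)-uvt).ravel()/399*.9,(proj("scene",P)-uvs).ravel()/498*1.05]*1e3
    r=least_squares(f,[.5,0,0]); print(r.x,r.fun.round(1))
bt=np.array([[135,165],[377,167],[362,530],[112,525]])/4.8+[170,160]
fit(.016,np.array([[0,-.063],[-.19,-.063],[-.19,.063]]),bt[1:],np.array([[274.3,182.5],[215.7,213.3],[186.4,193.6]]))
bx=np.array([[165,80],[475,148],[430,468],[108,402]])/6+[380,145]
fit(.058,np.array([[.14,-.066],[0,-.066],[0,.066]]),bx[1:],np.array([[466.7,240.3],[415.8,268.3],[373,234.5]]))
E
```

```text
[[-0.001  0.291  0.957]
 [-0.001  0.957 -0.291]
 [-1.    -0.002 -0.   ]]
cam [0.10689833 0.62000737 0.37291661] in tool [-0.13457462 -0.00049562 -0.0784382 ] axis [0.95262739 0.00157003 0.30413582]
t 0.15 pos [0.182  0.5974 0.2383] d(cm) [ -0.12 -34.54  37.75] twist -0.45 F [ 0.9 -0.7  0.2] w 1.0
t 0.15 pos [0.182  0.5974 0.2383] d(cm) [  3.87 -28.75  49.73] twist -0.45 F [ 0.9 -0.7  0.2] w 1.0
[0.53249303 0.16867925 0.14860173] [ 2.5 -2.2  1.3  0.2  0.   1.8  0.8 -2.2 -1.5 -3.  -2.5 -1.1]
[ 0.53905286 -0.32484168 -0.05612164] [ 3.  -2.8  3.   1.3 -0.2  0.1  0.1  0.5 -0.1 -2.2 -4.4 -2.6]
```

>>> {"fn": "carry_out", "kwargs": {
  "moves": [0,0,-34.5,37.5,-0.45,0,0,-34.5,37.5,-0.45,0,0,-34.5,37.5,-0.45,0,0,-34.5,37.5,-0.45,0,0,-34.5,37.5,-0.45,0,0,-34.5,37.5,-0.45,0,0,-34.5,37.5,-0.45,0,0,-34.5,37.5,-0.45,0,0,-34.5,37.5,-0.45,0,0,-34.5,37.5,-0.45,0,0,-34.5,37.5,-0.45,0,0,-34.5,37.5,-0.45]
}}

```text
time: 1.15
tool_pos: [0.4346, 0.167, 0.2392]
tool_rot: [0.705, -0.054, 0.705, 0.055]
contact_force: [0.6, 0.8, -0.3]
gripper_width: 0.004
```

```bash
python3 - <<'E'
from h import *
import pickle
c=imaging.camera_info("wrist"); im=imaging.grab_frame("wrist"); cv2.imwrite("pics/w1.png",im[:,:,::-1])
pickle.dump(c,open("w1.pkl","wb"))
delta(fr(BED,.043,0,.2),BED[1]+np.pi/2)
E
```

```text
t 1.20 pos [0.4379 0.1612 0.2393] d(cm) [ 3.95 -0.36 13.69] twist -0.007 F [ 3.4 -4.6  0.2] w -0.0
```

View pics/w1.png

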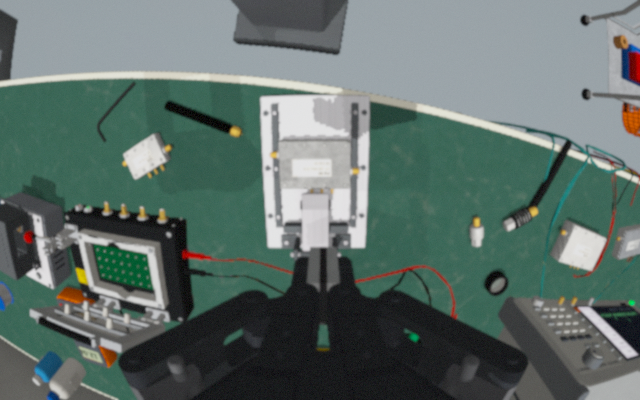

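```bash
python3 - <<'E'
import cv2
im=cv2.imread("pics/w1.png")
cv2.imwrite("pics/w1c.png",cv2.resize(im[85:260,245:390],None,fx=4,fy=4,interpolation=cv2.INTER_CUBIC)[:600])
cv2.imwrite("pics/w1d.png",cv2.resize(im[185:325,245:390],None,fx=4,fy=4,interpolation=cv2.INTER_CUBIC)[:600])
E
```

```text
(no output)
```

View pics/w1c.png

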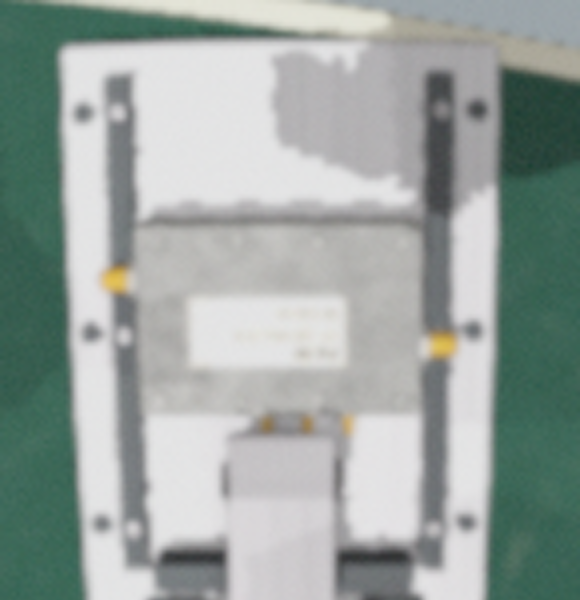

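View pics/w1d.png

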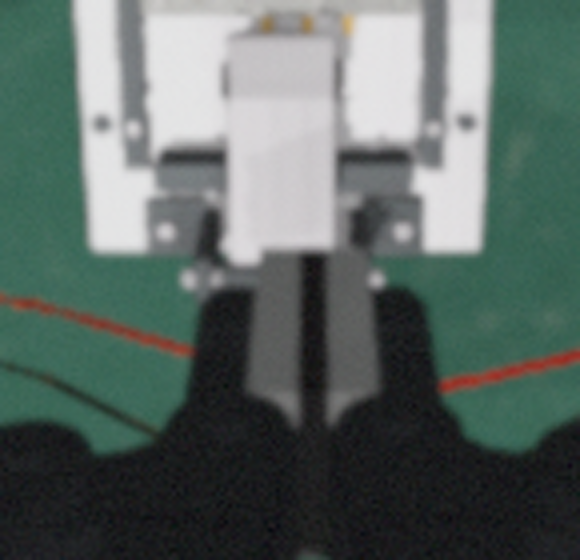

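```bash
python3 - <<'E'
from h import *
import pickle
c=pickle.load(open("w1.pkl","rb"))
uv=[[260.5,96.5],[369.5,95.5],[267,248.25],[365.75,248.25]]
src=np.array([[-.19,-.063],[-.19,.063],[0,-.063],[0,.063]])
P=onz("wrist",uv,.016,c)[:,:2]; R,t=fit2(src,P); y=np.arctan2(R[1,0],R[0,0])
print(t,y,((P-src@R.T-t)*1e3).round(1))
m=np.array([[140,223],[421,222],[420,412],[146,412]])/4+[245,85]
for q in onz("wrist",m,.036,c): print(inv((t,y),q))
tail=onz("top",np.array([[208,55],[278,55],[276,82],[210,82]])/4.8+[170,160],.053)
for q in tail: print(inv((t,y),q))
E
```

```text
[0.53185621 0.17389273] 0.15814952610368824 [[-0.1  0.6]
 [ 0.1 -0.6]
 [ 0.1 -0.9]
 [-0.   0.9]]
[-0.1396106  -0.03801463  0.036     ]
[-0.13937582  0.03888609  0.036     ]
[-0.08551341  0.03950336  0.036     ]
[-0.08584039 -0.03813974  0.036     ]
[0.0460835 0.0162471 0.053    ]
[ 0.04602833 -0.01935268  0.053     ]
[ 0.03166547 -0.01904543  0.053     ]
[0.03172015 0.01440398 0.053     ]
```

```bash
sed -i 's/^BED=(np.array(\[.5314,.1708\]),.154)/BED=(np.array([.5319,.1739]),.158)/' h.py; python3 - <<'E'
from h import *
delta(fr(BED,.043,0,.10),BED[1]+np.pi/2)
E
```

```text
t 1.20 pos [0.4379 0.1612 0.2393] d(cm) [1.395e+01 1.000e-02 1.376e+01] twist -0.011 F [ 3.4 -4.6  0.2] w -0.0
```

>>> {"fn": "carry_out", "kwargs": {
  "moves": [0,4,0.2,4,-0.01,0,8,0.3,8,-0.01,0,12,0.3,12,-0.01,0,14,0.3,13.5,-0.01,0,14,0.3,13.5,-0.01,0,14,0.3,13.5,-0.01,0,14,0.3,13.5,-0.01]
}}

```text
time: 1.78
tool_pos: [0.5658, 0.1925, 0.097]
tool_rot: [0.703, -0.058, 0.707, 0.058]
contact_force: [-0.2, -0.4, -0.2]
gripper_width: -0.003
```

```bash
python3 - <<'E'
from h import *
delta(fr(BED,.043,0,.061),BED[1]+np.pi/2)
cv2.imwrite("pics/s1.png",imaging.grab_frame("scene")[100:260,150:350,::-1].repeat(3,0).repeat(3,1))
E
```

```text
t 1.78 pos [0.5658 0.1925 0.097 ] d(cm) [ 3.6  -1.31  0.67] twist 0.006 F [-0.2 -0.4 -0.2] w -0.0
```

View pics/s1.png

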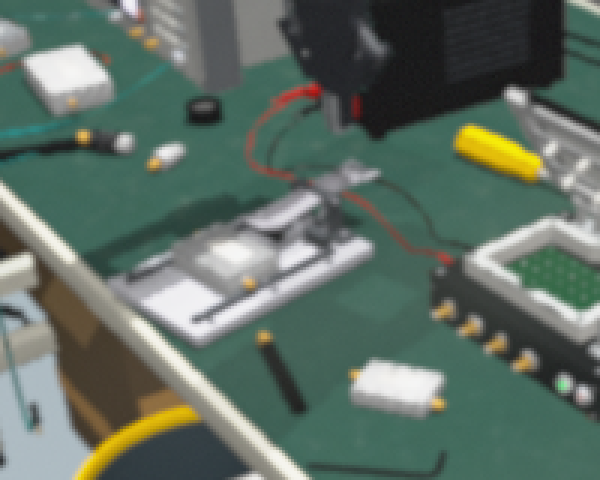

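```bash
python3 - <<'E'
from h import *
delta(fr(BED,.043,0,.061),BED[1]+np.pi/2); s,R,p=pose(); print(R.round(3),s["joint_vel"].round(3))
E
```

```text
t 1.83 pos [0.5665 0.1928 0.0992] d(cm) [ 3.81 -1.32  0.58] twist 0.006 F [-1.1 -0.2 -0.9] w 0.0
[[-0.001 -0.164  0.987]
 [-0.     0.987  0.164]
 [-1.    -0.    -0.002]] [ 0.003 -0.053 -0.008  0.    -0.003 -0.   ]
```

>>> {"fn": "carry_out", "kwargs": {
  "moves": [0,1,-1.3,0.6,0,0,2,-1.3,0.6,0,0,3,-1.3,0.6,0,0,3.6,-1.3,0.6,0,0,4.4,-1.3,0.6,0,0,4.8,-1.3,0.6,0,0,4.8,-1.3,0.6,0]
}}

```text
time: 2.42
tool_pos: [0.5744, 0.1807, 0.051]
tool_rot: [0.704, -0.058, 0.705, 0.058]
contact_force: [-3.3, -2.3, 6.9]
gripper_width: -0.003
```

```bash
python3 - <<'E'
from h import *
delta(fr(BED,.043,0,.031),BED[1]+np.pi/2)
E
```

```text
t 2.42 pos [0.5744 0.1807 0.051 ] d(cm) [ 2.   -0.01  0.  ] twist 0.006 F [-3.3 -2.3  6.9] w -0.0
```

>>> {"fn": "carry_out", "kwargs": {
  "moves": [0,0.4,0,0,0,0,0.8,0,0,0,0,1.2,0,0,0,0,1.6,0,0,0,0,2,0,0,0,0,2.2,0,0,0,0,2.2,0,0,0]
}}

```text
time: 3.0
tool_pos: [0.5743, 0.1807, 0.0279]
tool_rot: [0.704, -0.058, 0.705, 0.058]
contact_force: [-0.7, 0.8, -0.4]
gripper_width: 0.005
```

```bash
python3 - <<'E'
from h import *
delta(fr(BED,.043,0,.031),BED[1]+np.pi/2)
cv2.imwrite("pics/s2.png",imaging.grab_frame("scene")[100:260,150:350,::-1].repeat(3,0).repeat(3,1))
E
```

```text
t 3.00 pos [0.5743 0.1807 0.0279] d(cm) [-0.31 -0.    0.01] twist 0.006 F [-0.7  0.8 -0.4] w 0.01
```

View pics/s2.png

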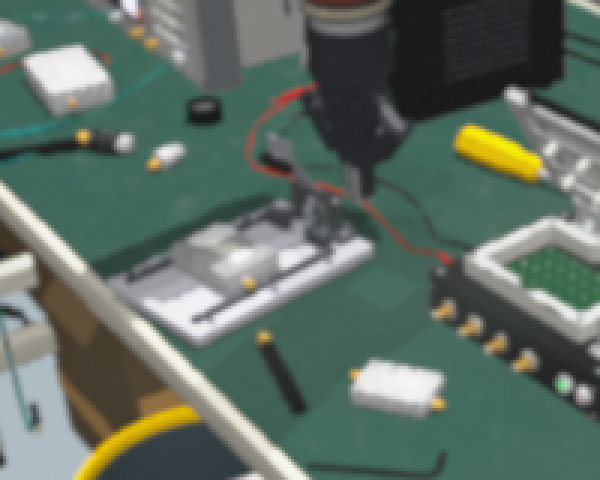

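>>> {"fn": "carry_out", "kwargs": {
  "moves": [0,-4,0,0,0,0,-8,0,0,0,0,-12,0,0,0,0,-16,0,-1,0,0,-17,0,-5,0,0,-17,0,-9,0,0,-17,0,-13,0,0,-17,0,-17,0,0,-16,0,-20.8,0,0,-13,0,-20.8,0,0,-9,0,-20.8,0,0,-9,0,-20.8,0]
}}

```text
time: 4.05
tool_pos: [0.3646, 0.1458, 0.1128]
tool_rot: [0.701, -0.058, 0.708, 0.058]
contact_force: [-0.7, -1.3, -2.4]
gripper_width: 0.0
```

```bash
python3 - <<'E'
from h import *
delta(fr(BED,-.165,0,.030),BED[1]+np.pi/2)
E
```

```text
t 4.05 pos [0.3646 0.1458 0.1128] d(cm) [8.27 0.14 0.55] twist 0.006 F [-0.7 -1.3 -2.4] w 0.0
```

>>> {"fn": "carry_out", "kwargs": {
  "moves": [0,3,0,0,0,0,6,0,0,0,0,8.6,0,0,0,0,8.6,0,0,0,0,8.6,0,0,0]
}}

```text
time: 4.47
tool_pos: [0.3696, 0.1467, 0.0333]
tool_rot: [0.704, -0.058, 0.706, 0.058]
contact_force: [-0.6, -0.8, 0.6]
gripper_width: -0.0
```

```bash
python3 - <<'E'
from h import *
delta(fr(BED,-.1515,0,.030),BED[1]+np.pi/2)
cv2.imwrite("pics/s3.png",imaging.grab_frame("scene")[100:260,150:350,::-1].repeat(3,0).repeat(3,1))
c=imaging.camera_info("wrist"); im=imaging.grab_frame("wrist"); cv2.imwrite("pics/w3.png",im[:,:,::-1])
delta(fr(BED,-.1515,0,.030),BED[1]+np.pi/2)
E
```

```text
t 4.47 pos [0.3696 0.1467 0.0333] d(cm) [0.32 0.12 1.31] twist 0.006 F [-0.6 -0.8  0.6] w -0.0
t 4.57 pos [0.3719 0.1472 0.0356] d(cm) [0.57 0.11 1.07] twist 0.006 F [0.5 0.6 0.9] w 0.0
```

View pics/s3.png

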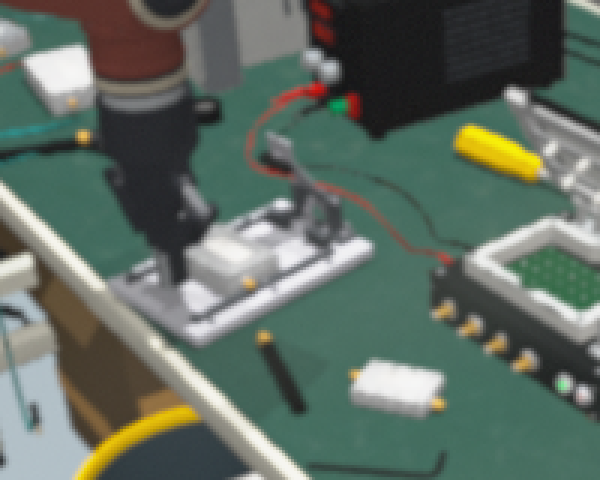

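View pics/w3.png

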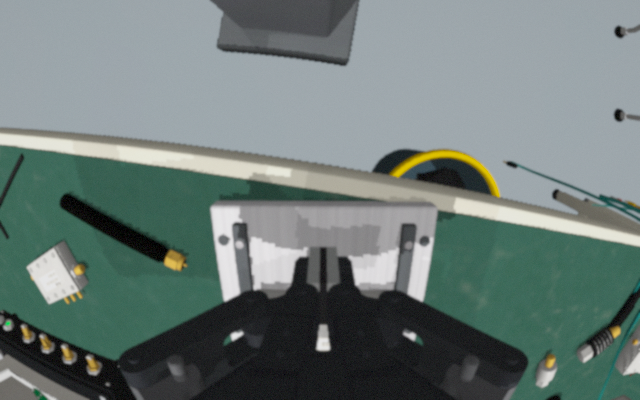

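>>> {"fn": "carry_out", "kwargs": {
  "moves": [0,0.5,0.1,0.3,0,0,0.5,0.1,0.7,0,0,0.5,0.1,1.1,0,0,0.5,0.1,1.5,0,0,0.5,0.1,2,0,0,0.5,0.1,2.5,0,0,0.5,0.1,3,0,0,0.5,0.1,3.5,0,0,0.5,0.1,4,0,0,0.5,0.1,4.4,0,0,0.5,0.1,4.8,0,0,0.5,0.1,5,0]
}}

```text
time: 5.57
tool_pos: [0.4198, 0.1561, 0.0283]
tool_rot: [0.705, -0.058, 0.705, 0.058]
contact_force: [-2.9, -0.9, 2.3]
gripper_width: 0.002
```

```bash
python3 - <<'E'
from h import *
delta(fr(BED,-.104,0,.030),BED[1]+np.pi/2)
E
```

```text
t 5.57 pos [0.4198 0.1561 0.0283] d(cm) [-0.17 -0.01  0.95] twist 0.006 F [-2.9 -0.9  2.3] w 0.0
```

>>> {"fn": "carry_out", "kwargs": {
  "moves": [0,0,0,0.2,0,0,0,0,0.4,0,0,0,0,0.6,0,0,0,0,0.8,0,0,0,0,0.9,0,0,0,0,0.9,0]
}}

```text
time: 6.07
tool_pos: [0.4285, 0.1575, 0.0283]
tool_rot: [0.705, -0.058, 0.704, 0.058]
contact_force: [-0.4, 0.2, 0.4]
gripper_width: 0.0
```

```bash
python3 - <<'E'
from h import *
delta(fr(BED,-.104,0,.030),BED[1]+np.pi/2)
E
```

```text
t 6.07 pos [0.4285 0.1575 0.0283] d(cm) [-0.17 -0.01  0.07] twist 0.006 F [-0.4  0.2  0.4] w 0.0
```

>>> {"fn": "carry_out", "kwargs": {
  "moves": [0,0,0,0.1,0,0,0,0,0.2,0,0,0,0,0.3,0,0,0,0,0.3,0]
}}

```text
time: 6.4
tool_pos: [0.4299, 0.1578, 0.0282]
tool_rot: [0.704, -0.058, 0.706, 0.058]
contact_force: [-6.4, -1.1, 5.4]
gripper_width: -0.001
```

```bash
python3 - <<'E'
from h import *
delta(fr(BED,-.104,0,.030),BED[1]+np.pi/2)
E
```

```text
t 6.40 pos [0.4299 0.1578 0.0282] d(cm) [-0.18 -0.02 -0.07] twist 0.006 F [-6.4 -1.1  5.4] w -0.0
```

>>> {"fn": "carry_out", "kwargs": {
  "moves": [0,0,0,0.1,0,0,0,0,0.2,0,0,0,0,0.2,0]
}}

```text
time: 6.65
tool_pos: [0.43, 0.1579, 0.0278]
tool_rot: [0.702, -0.058, 0.708, 0.058]
contact_force: [-12.8, -2.6, 11.3]
gripper_width: -0.001
```

```bash
python3 - <<'E'
from h import *
delta(fr(BED,-.104,0,.030),BED[1]+np.pi/2)
E
```

```text
t 6.65 pos [0.43   0.1579 0.0278] d(cm) [-0.22 -0.02 -0.08] twist 0.007 F [-12.8  -2.6  11.3] w -0.0
```

>>> {"fn": "carry_out", "kwargs": {
  "moves": [0,0,0,-1,0,0,-2,0,-2,0,0,-6,0,-2,0,0,-10,0,-2,0,0,-14,0,-2,0,0,-18,0,-1,0,0,-20,0,0,0,0,-20,0,0,0,0,-20,0,0,0]
}}

```text
time: 7.4
tool_pos: [0.4343, 0.1585, 0.2302]
tool_rot: [0.706, -0.058, 0.703, 0.058]
contact_force: [0.1, -1.0, -0.1]
gripper_width: -0.003
```

```bash
python3 - <<'E'
from h import *
import pickle
c=imaging.camera_info("wrist"); im=imaging.grab_frame("wrist"); cv2.imwrite("pics/w4.png",cv2.resize(im[100:270,245:390,::-1],None,fx=3.5,fy=3.5,interpolation=cv2.INTER_CUBIC)); pickle.dump(c,open("w4.pkl","wb"))
delta(fr(BED,.03,0,.21),BED[1]+np.pi/2)
P=np.array([fr(BED,a,b,.036) for a,b in [(-.093,.04),(-.093,-.04),(-.037,-.04),(-.037,.04)]])
print((proj("wrist",P,c)-[245,100])*3.5)
E
```

```text
t 7.45 pos [0.433  0.1583 0.228 ] d(cm) [ 1.8  -0.09 13.01] twist 0.006 F [-0.7 -0.5 -1. ] w 0.0
[[398.30291254 296.06259475]
 [143.69965866 294.44374427]
 [148.92861548 458.87178583]
 [390.89021473 460.34019727]]
```

View pics/w4.png

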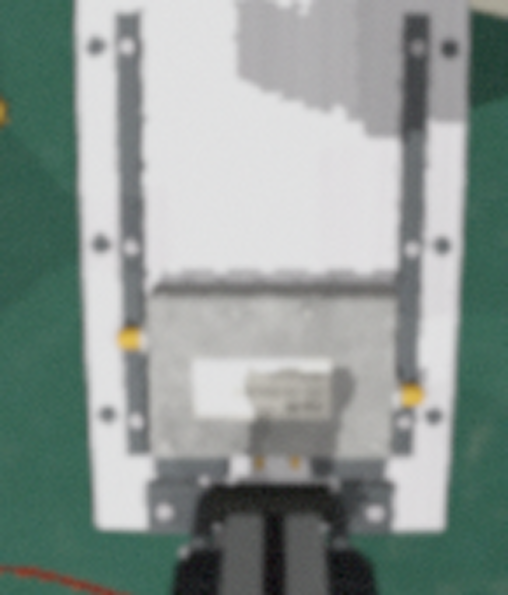

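>>> {"fn": "carry_out", "kwargs": {
  "moves": [0,0,0,4,0,0,0,0,8,0,0,0,0,12,0,0,1,0,13,0,0,4,0,13,0,0,8,0,13,0,0,11,0,13,0,0,12.5,0,13,0,0,12.5,0,13,0,0,12.5,0,13,0]
}}

```text
time: 8.28
tool_pos: [0.559, 0.1791, 0.1003]
tool_rot: [0.703, -0.058, 0.707, 0.058]
contact_force: [-0.4, -0.1, 0.4]
gripper_width: 0.002
```

```bash
python3 - <<'E'
from h import *
delta(fr(BED,-.018,0,.096),BED[1]+np.pi/2); print(inv(BED,pose()[2]))
cv2.imwrite("pics/s5.png",imaging.grab_frame("scene")[100:260,150:350,::-1].repeat(3,0).repeat(3,1))
E
```

```text
t 8.28 pos [0.559  0.1791 0.1003] d(cm) [ 0.46 -0.06 -4.56] twist 0.006 F [-0.4 -0.1  0.4] w 0.0
[0.02760402 0.00090651 0.10033091]
```

View pics/s5.png

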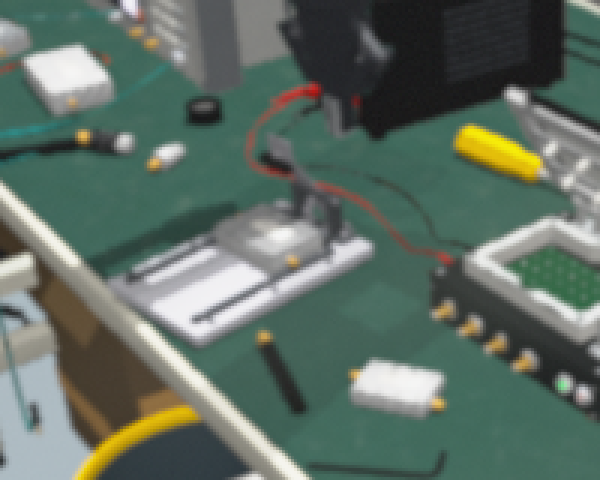

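>>> {"fn": "carry_out", "kwargs": {
  "moves": [0,0,0,-2,0,0,0,0,-3.5,0,0,0,0,-4.3,0,0,0.2,0,-4.8,0,0,0.5,0,-5.3,0,0,0.8,0,-5.9,0,0,1.2,0,-6.3,0,0,1.2,0,-6.3,0]
}}

```text
time: 9.0
tool_pos: [0.5003, 0.1695, 0.0928]
tool_rot: [0.706, -0.058, 0.703, 0.058]
contact_force: [2.2, 1.1, 8.1]
gripper_width: 0.002
```

```bash
python3 - <<'E'
from h import *
delta(fr(BED,-.018,0,.096),BED[1]+np.pi/2); print(inv(BED,pose()[2]))
cv2.imwrite("pics/s6.png",imaging.grab_frame("scene")[100:260,150:350,::-1].repeat(3,0).repeat(3,1))
E
```

```text
t 9.00 pos [0.5003 0.1695 0.0928] d(cm) [-0.31 -0.07  1.39] twist 0.006 F [2.2 1.1 8.1] w 0.0
[-0.03186528  0.00060007  0.09281617]
```

View pics/s6.png

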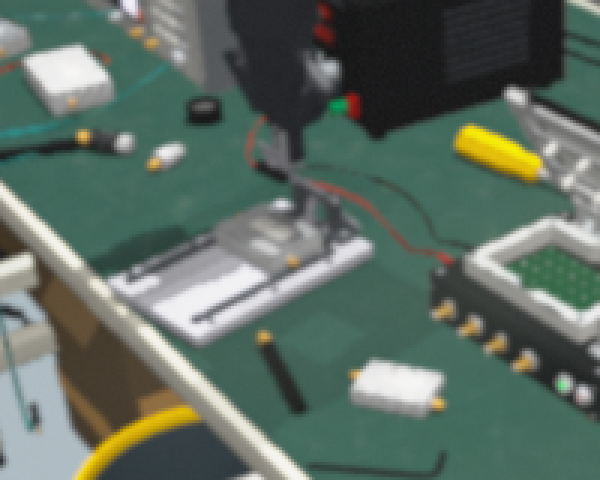

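>>> {"fn": "carry_out", "kwargs": {
  "moves": [0,0.4,0,-0.3,0,0,0.8,0,-0.6,0,0,1.2,0,-0.8,0,0,1.6,0,-1,0,0,1.9,0,-1.2,0,0,1.9,0,-1.2,0]
}}

```text
time: 9.55
tool_pos: [0.486, 0.167, 0.0709]
tool_rot: [0.704, -0.058, 0.706, 0.058]
contact_force: [-0.5, 0.6, 0.1]
gripper_width: -0.0
```

```bash
python3 - <<'E'
from h import *
delta(fr(BED,-.018,0,.096),BED[1]+np.pi/2); print(inv(BED,pose()[2]))
cv2.imwrite("pics/s7.png",imaging.grab_frame("scene")[100:260,150:350,::-1].repeat(3,0).repeat(3,1))
E
```

```text
t 9.55 pos [0.486  0.167  0.0709] d(cm) [-2.52 -0.06  2.84] twist 0.006 F [-0.5  0.6  0.1] w -0.0
[-0.04643396  0.00043579  0.07092067]
```

View pics/s7.png

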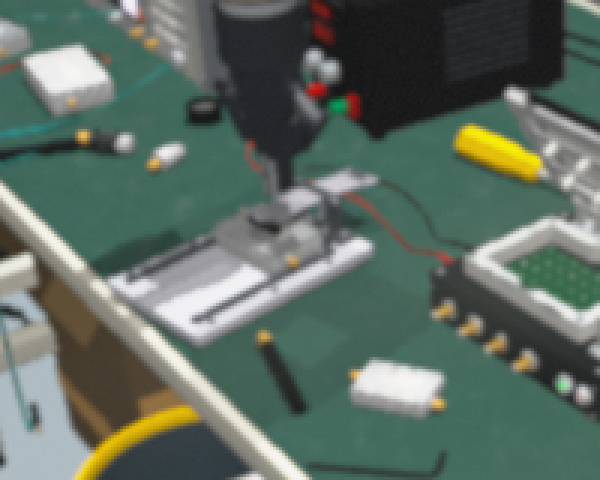

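```bash
python3 - <<'E'
from h import *
delta(fr(BOX,-.09,0,.27),BOX[1]+np.pi/2)
E
```

```text
t 9.60 pos [0.4863 0.167  0.0712] d(cm) [-19.85 -47.19 -11.72] twist 0.226 F [-0.5  0.1 -0.2] w -0.0
```

>>> {"fn": "carry_out", "kwargs": {
  "moves": [0,-4,0,0,0,0,-8,0,0,0,0,-12,0,0,0,0,-16,0,0,0,0,-20,-2,-1,0.1,0,-20,-6,-2,0.2,0,-20,-10,-3,0.226,0,-20,-14,-5,0.226,0,-20,-18,-7,0.226,0,-20,-22,-9,0.226,0,-20,-25,-10,0.226,0,-20,-28,-11,0.226]
}}

```text
time: 10.6
tool_pos: [0.4232, -0.1294, 0.2722]
tool_rot: [0.707, 0.022, 0.707, -0.023]
contact_force: [1.0, -0.4, 0.7]
gripper_width: -0.002
```

```bash
python3 - <<'E'
from h import *
delta(fr(BOX,-.09,0,.27),BOX[1]+np.pi/2)
E
```

```text
t 10.60 pos [ 0.4232 -0.1294  0.2722] d(cm) [  0.24 -18.63   3.68] twist -0.001 F [ 1.  -0.4  0.7] w -0.0
```

>>> {"fn": "carry_out", "kwargs": {
  "moves": [0,0,-4,1,0,0,0,-8,2,0,0,0,-12,3,0,0,0,-16,3.5,0,0,0,-18.5,3.5,0,0,0,-18.5,3.5,0,0,0,-18.5,3.5,0,0,0,-18.5,3.5,0]
}}

```text
time: 11.27
tool_pos: [0.4479, -0.3132, 0.2719]
tool_rot: [0.707, 0.022, 0.707, -0.021]
contact_force: [-1.0, 1.1, -0.0]
gripper_width: 0.0
```

```bash
python3 - <<'E'
from h import *
import pickle
c=imaging.camera_info("wrist"); im=imaging.grab_frame("wrist"); cv2.imwrite("pics/w8.png",im[:,:,::-1]); pickle.dump(c,open("w8.pkl","wb"))
delta(fr(BOX,-.09,0,.27),BOX[1]+np.pi/2)
E
```

```text
t 11.32 pos [ 0.448  -0.3128  0.2721] d(cm) [ 0.21 -0.48  0.05] twist 0.001 F [-0.6  0.3  0.3] w 0.0
```

View pics/w8.png

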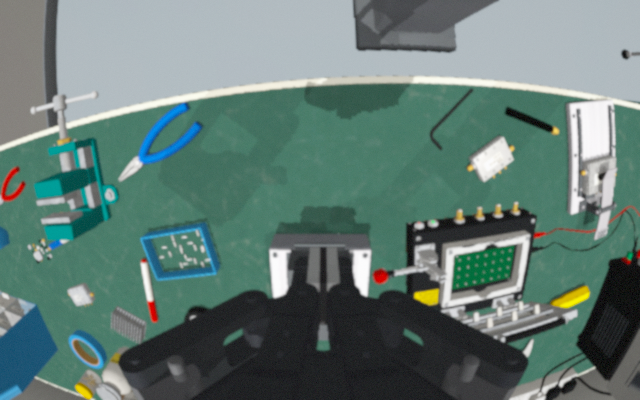

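```bash
python3 - <<'E'
import cv2
im=cv2.imread("pics/w8.png")
cv2.imwrite("pics/w8c.png",cv2.resize(im[195:305,255:390],None,fx=5,fy=5,interpolation=cv2.INTER_CUBIC))
E
```

```text
(no output)
```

View pics/w8c.png

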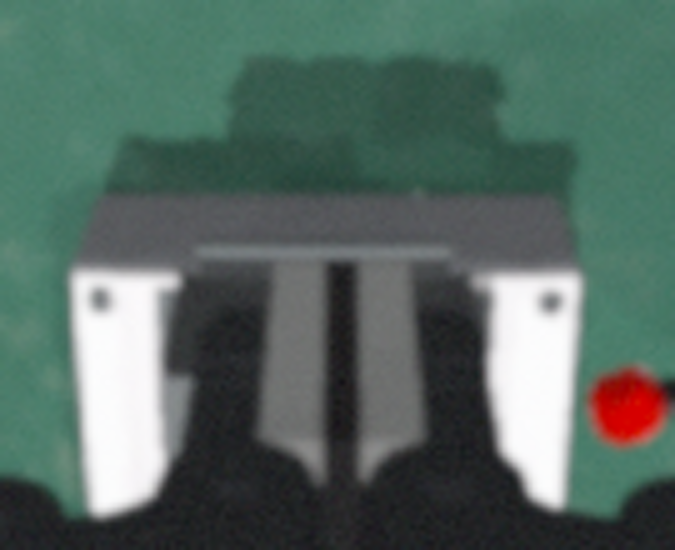

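```bash
python3 - <<'E'
from h import *
import pickle
c=pickle.load(open("w8.pkl","rb"))
f=lambda L:np.array(L)/5+[255,195]
P=onz("wrist",f([[70,268],[583,272]]),.058,c); print(P,np.linalg.norm(P[0]-P[1])); print("mid",P.mean(0),"yaw",np.arctan2(*(P[1]-P[0])[[1,0]])-np.pi/2)
L=onz("wrist",f([[195,248],[452,248]]),.077,c); print(L,np.linalg.norm(L[0]-L[1]),L.mean(0))
B=onz("wrist",f([[103,195],[562,196]]),.0,c); print(B,np.linalg.norm(B[0]-B[1]),B.mean(0))
for q in L: print(inv(BOX,q))
E
```

```text
[[ 0.53634918 -0.38628418  0.058     ]
 [ 0.54538857 -0.25717357  0.058     ]] 0.12942665982263984
mid [ 0.54086888 -0.32172887  0.058     ] yaw -0.06989870069252557
[[ 0.52344667 -0.35150641  0.077     ]
 [ 0.52713631 -0.29113771  0.077     ]] 0.06048134708390766 [ 0.52529149 -0.32132206  0.077     ]
[[ 0.54125116 -0.38651079  0.        ]
 [ 0.54970132 -0.25469814  0.        ]] 0.1320832306268847 [ 0.54547624 -0.32060446  0.        ]
[-0.01277149 -0.02915375  0.077     ]
[-0.0128294   0.03132757  0.077     ]
```

```bash
sed -i 's/BOX=(np.array(\[.5380,-.3232\]),-.062)/BOX=(np.array([.5410,-.3220]),-.064)/' h.py; python3 - <<'E'
from h import *
delta(fr(BOX,-.05,0,.076),BOX[1]+np.pi/2)
E
```

```text
t 11.32 pos [ 0.448  -0.3128  0.2721] d(cm) [19.61 -0.35  4.34] twist 0.003 F [-0.6  0.3  0.3] w 0.0
```

>>> {"fn": "carry_out", "kwargs": {
  "moves": [0,4,-0.2,2,0,0,8,-0.35,4,0,0,12,-0.35,4.3,0,0,16,-0.35,4.3,0,0,18.5,-0.35,4.3,0,0,19.5,-0.35,4.3,0,0,19.5,-0.35,4.3,0,0,19.5,-0.35,4.3,0,0,19.5,-0.35,4.3,0]
}}

```text
time: 12.07
tool_pos: [0.4924, -0.3209, 0.0806]
tool_rot: [0.708, 0.02, 0.705, -0.023]
contact_force: [-0.4, 0.3, 1.2]
gripper_width: 0.002
```

```bash
python3 - <<'E'
from h import *
delta(fr(BOX,-.027,0,.076),BOX[1]+np.pi/2)
cv2.imwrite("pics/s9.png",imaging.grab_frame("scene")[140:300,320:520,::-1].repeat(3,0).repeat(3,1))
E
```

```text
t 12.07 pos [ 0.4924 -0.3209  0.0806] d(cm) [0.47 0.19 2.15] twist 0.003 F [-0.4  0.3  1.2] w 0.0
```

View pics/s9.png

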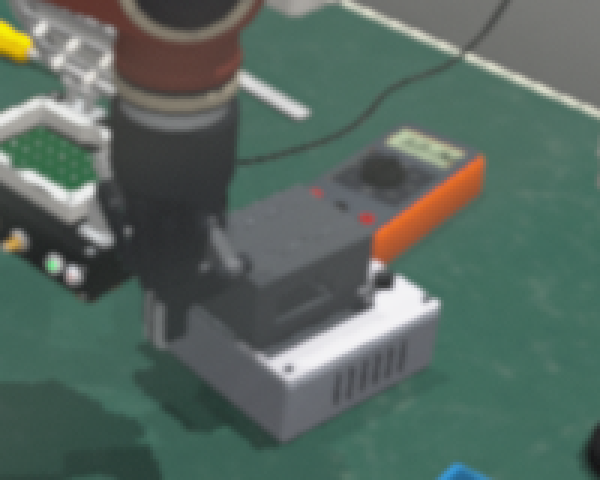

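>>> {"fn": "carry_out", "kwargs": {
  "moves": [0,0.4,0.1,0.8,0,0,0.4,0.1,1.6,0,0,0.4,0.1,2,0,0,0.4,0.1,2.3,0,0,0.4,0.1,2.5,0,0,0.4,0.1,2.5,0]
}}

```text
time: 12.62
tool_pos: [0.5141, -0.3207, 0.0739]
tool_rot: [0.705, 0.022, 0.709, -0.021]
contact_force: [-10.1, 0.9, 8.6]
gripper_width: -0.003
```

```bash
python3 - <<'E'
from h import *
delta(fr(BOX,-.027,0,.076),BOX[1]+np.pi/2)
E
```

```text
t 12.62 pos [ 0.5141 -0.3207  0.0739] d(cm) [-0.21  0.04 -0.  ] twist 0.003 F [-10.1   0.9   8.6] w -0.0
```

>>> {"fn": "carry_out", "kwargs": {
  "moves": [0,-0.2,0,0.3,0,0,-0.5,0,0.4,0,0,-1,0,0.5,0,0,-1.5,0,0.6,0,0,-2,0,0.7,0,0,-2,0,0.7,0]
}}

```text
time: 13.12
tool_pos: [0.517, -0.3207, 0.0914]
tool_rot: [0.701, 0.023, 0.712, -0.021]
contact_force: [-18.2, -0.9, 0.4]
gripper_width: 0.009
```

```bash
python3 - <<'E'
from h import *
delta(fr(BOX,-.027,0,.076),BOX[1]+np.pi/2); print(inv(BOX,pose()[2]))
cv2.imwrite("pics/s10.png",imaging.grab_frame("scene")[140:300,320:520,::-1].repeat(3,0).repeat(3,1))
E
```

```text
t 13.12 pos [ 0.517  -0.3207  0.0914] d(cm) [ 1.55  0.02 -0.27] twist 0.002 F [-18.2  -0.9   0.4] w 0.01
[-0.02404732 -0.00022072  0.09141748]
```

View pics/s10.png

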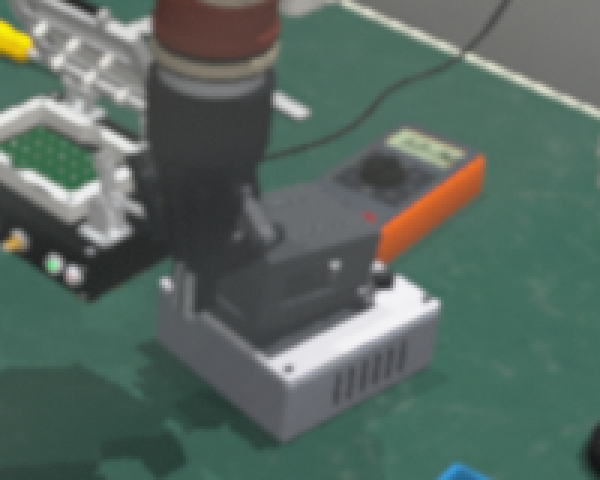

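>>> {"fn": "carry_out", "kwargs": {
  "moves": [0,-0.6,0,0.1,0,0,-1.2,0,0.3,0,0,-1.8,0,0.6,0,0,-2.4,0,0.9,0,0,-3,0,1.2,0,0,-3,0,1.2,0]
}}

```text
time: 13.67
tool_pos: [0.5305, -0.3218, 0.1239]
tool_rot: [0.702, 0.022, 0.711, -0.021]
contact_force: [-18.2, 2.9, 8.4]
gripper_width: -0.002
```

```bash
python3 - <<'E'
from h import *
delta(fr(BOX,-.027,0,.076),BOX[1]+np.pi/2); print(inv(BOX,pose()[2]))
cv2.imwrite("pics/s11.png",imaging.grab_frame("scene")[140:300,320:520,::-1].repeat(3,0).repeat(3,1))
E
```

```text
t 13.67 pos [ 0.5305 -0.3218  0.1239] d(cm) [ 4.81  0.04 -1.59] twist 0.002 F [-18.2   2.9   8.4] w -0.0
[-0.01045113 -0.00044529  0.12385449]
```

View pics/s11.png

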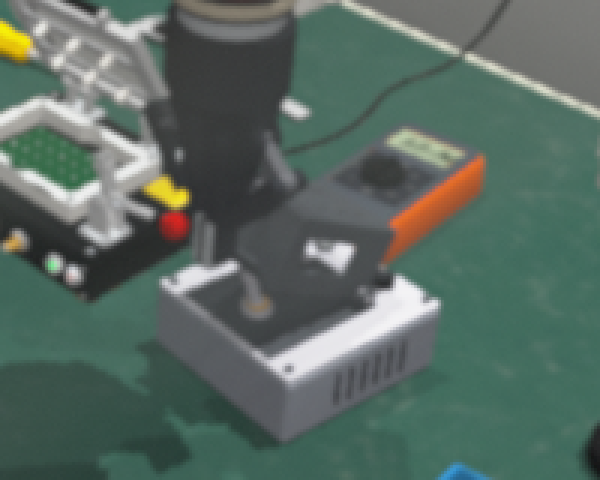

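>>> {"fn": "carry_out", "kwargs": {
  "moves": [0,-0.5,0,0.3,0,0,-1,0,0.6,0,0,-1,0,0.7,0,0,-1,0,0.7,0]
}}

```text
time: 14.05
tool_pos: [0.5377, -0.3223, 0.1341]
tool_rot: [0.703, 0.022, 0.711, -0.021]
contact_force: [-18.6, 3.1, 10.8]
gripper_width: -0.0
```

```bash
python3 - <<'E'
from h import *
delta(fr(BOX,-.027,0,.076),BOX[1]+np.pi/2); print(inv(BOX,pose()[2]))
E
```

```text
t 14.05 pos [ 0.5377 -0.3223  0.1341] d(cm) [ 5.84  0.05 -2.31] twist 0.002 F [-18.6   3.1  10.8] w -0.0
[-0.0032456  -0.00047275  0.13414395]
```

>>> {"fn": "carry_out", "kwargs": {
  "moves": [0,0.5,0,0,0,0,1,0,0,0,0,1.5,0,0,0,0,1.5,0,0,0]
}}

```text
time: 14.38
tool_pos: [0.5271, -0.3214, 0.1161]
tool_rot: [0.692, 0.024, 0.721, -0.02]
contact_force: [-51.1, 4.1, 24.0]
gripper_width: -0.002
```

```bash
python3 - <<'E'
from h import *
delta(fr(BOX,-.027,0,.076),BOX[1]+np.pi/2); print(inv(BOX,pose()[2]))
cv2.imwrite("pics/s12.png",imaging.grab_frame("scene")[140:300,320:520,::-1].repeat(3,0).repeat(3,1))
E
```

```text
t 14.38 pos [ 0.5271 -0.3214  0.1161] d(cm) [ 4.06  0.02 -1.14] twist 0.002 F [-51.1   4.1  24. ] w -0.0
[-0.01392717 -0.00033746  0.11606332]
```

View pics/s12.png

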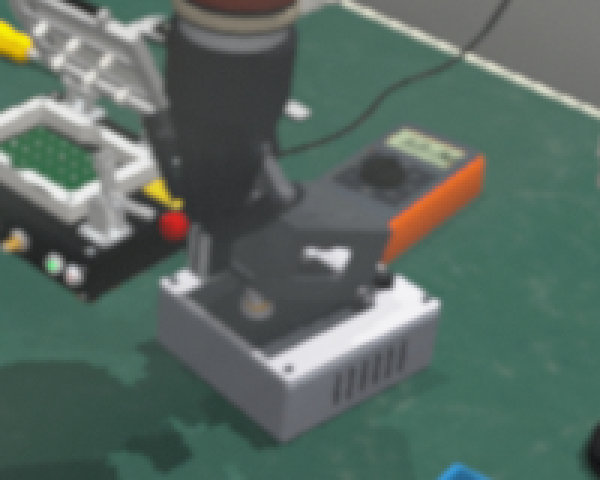

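>>> {"fn": "carry_out", "kwargs": {
  "moves": [0,-0.7,0,0,0,0,-1.5,0,0,0,0,-2,0,0.4,0,0,-2.4,-0.5,0.8,0,0,-2.7,-1,1.2,0,0,-2.7,-1,1.2,0]
}}

```text
time: 14.93
tool_pos: [0.5523, -0.3327, 0.1459]
tool_rot: [0.706, 0.022, 0.708, -0.021]
contact_force: [-6.4, 1.7, 3.4]
gripper_width: -0.004
```

```bash
python3 - <<'E'
from h import *
delta(fr(BOX,-.027,0,.076),BOX[1]+np.pi/2); print(inv(BOX,pose()[2]))
E
```

```text
t 14.93 pos [ 0.5523 -0.3327  0.1459] d(cm) [ 7.    0.99 -3.87] twist 0.002 F [-6.4  1.7  3.4] w -0.0
[ 0.0119716  -0.00995111  0.14589771]
```

>>> {"fn": "carry_out", "kwargs": {
  "moves": [0,-0.3,-0.4,0.4,0,0,-0.5,-0.8,0.8,0,0,-0.5,-1.2,1.3,0,0,-0.5,-1.3,1.8,0,0,-0.5,-1.3,1.8,0]
}}

```text
time: 15.35
tool_pos: [0.5694, -0.347, 0.1511]
tool_rot: [0.705, 0.022, 0.708, -0.022]
contact_force: [-6.5, 1.8, 5.6]
gripper_width: 0.002
```

```bash
python3 - <<'E'
from h import *
delta(fr(BOX,-.027,0,.076),BOX[1]+np.pi/2); print(inv(BOX,pose()[2]))
cv2.imwrite("pics/s13.png",imaging.grab_frame("scene")[120:300,320:520,::-1].repeat(3,0).repeat(3,1))
E
```

```text
t 15.35 pos [ 0.5694 -0.347   0.1511] d(cm) [ 7.54  2.32 -5.66] twist 0.002 F [-6.5  1.8  5.6] w 0.0
[ 0.02993461 -0.02313304  0.1511247 ]
```

View pics/s13.png

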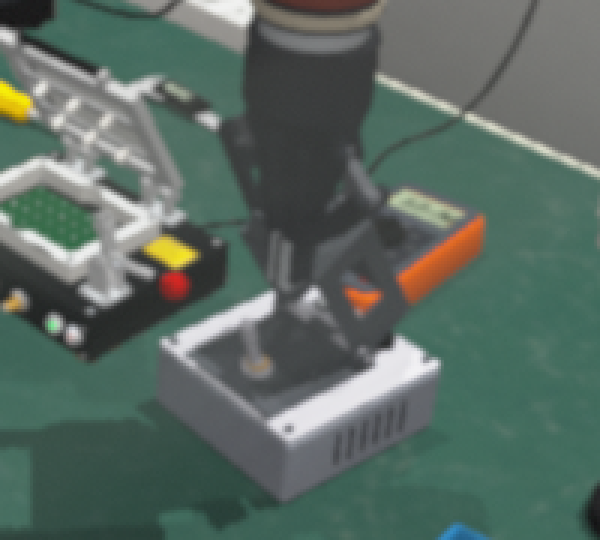

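>>> {"fn": "carry_out", "kwargs": {
  "moves": [0,0.6,0,0.1,0,0,1.2,0,0.1,0,0,1.8,0,0.1,0,0,1.8,0,0.1,0]
}}

```text
time: 15.73
tool_pos: [0.5693, -0.3474, 0.1317]
tool_rot: [0.705, 0.022, 0.709, -0.022]
contact_force: [-6.8, 0.0, 3.6]
gripper_width: 0.002
```

```bash
python3 - <<'E'
from h import *
delta(fr(BOX,-.027,0,.076),BOX[1]+np.pi/2); print(inv(BOX,pose()[2]))
E
```

```text
t 15.73 pos [ 0.5693 -0.3474  0.1317] d(cm) [ 5.6   2.36 -5.65] twist 0.002 F [-6.8  0.   3.6] w 0.0
[ 0.02984596 -0.02350578  0.13172223]
```

>>> {"fn": "carry_out", "kwargs": {
  "moves": [0,0.6,0,0,0,0,1.2,0,0,0,0,1.8,0,0,0,0,2.2,0,-0.3,0,0,2.8,0,-0.7,0,0,3.2,0,-1,0,0,3.4,0,-1.2,0,0,3.4,0,-1.2,0]
}}

```text
time: 16.4
tool_pos: [0.5582, -0.3466, 0.104]
tool_rot: [0.706, 0.022, 0.708, -0.022]
contact_force: [-19.7, 9.6, 25.7]
gripper_width: 0.001
```

```bash
python3 - <<'E'
from h import *
delta(fr(BOX,-.027,0,.076),BOX[1]+np.pi/2); print(inv(BOX,pose()[2]))
cv2.imwrite("pics/s14.png",imaging.grab_frame("scene")[120:300,320:520,::-1].repeat(3,0).repeat(3,1))
E
```

```text
t 16.40 pos [ 0.5582 -0.3466  0.104 ] d(cm) [ 2.81  2.36 -4.56] twist 0.003 F [-19.7   9.6  25.7] w 0.0
[ 0.01876271 -0.02347398  0.10395474]
```

View pics/s14.png

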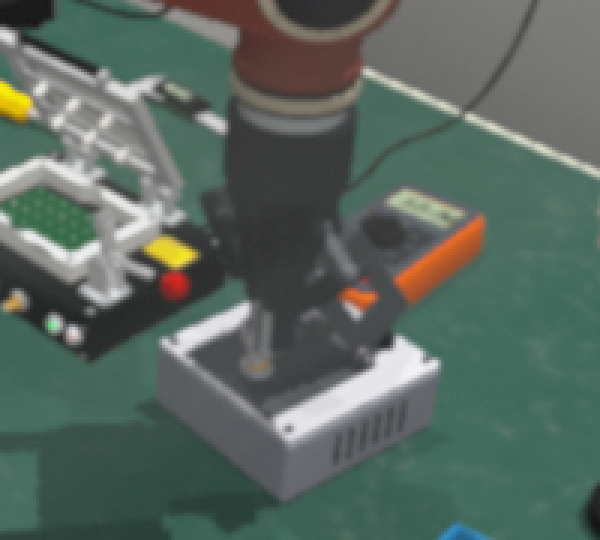

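>>> {"fn": "carry_out", "kwargs": {
  "moves": [0,-0.6,0,0,0,0,-1,0,-0.4,0,0,-1,0,-0.9,0,0,-1,0,-1.3,0,0,-1,0,-1.3,0]
}}

```text
time: 16.87
tool_pos: [0.5443, -0.3451, 0.1071]
tool_rot: [0.705, 0.022, 0.708, -0.022]
contact_force: [-6.3, 0.4, 2.3]
gripper_width: 0.001
```

```bash
python3 - <<'E'
from h import *
delta(fr(BOX,-.027,0,.076),BOX[1]+np.pi/2); print(inv(BOX,pose()[2]))
E
```

```text
t 16.87 pos [ 0.5443 -0.3451  0.1071] d(cm) [ 3.13  2.29 -3.16] twist 0.002 F [-6.3  0.4  2.3] w 0.0
[ 0.00473406 -0.02283167  0.10713508]
```

>>> {"fn": "carry_out", "kwargs": {
  "moves": [0,0.2,0,-0.3,0,0,0.5,0,-0.6,0,0,0.7,0,-0.9,0,0,0.7,0,-0.9,0]
}}

```text
time: 17.2
tool_pos: [0.5356, -0.3443, 0.0997]
tool_rot: [0.706, 0.023, 0.708, -0.021]
contact_force: [-4.9, 0.5, 0.0]
gripper_width: 0.003
```

```bash
python3 - <<'E'
from h import *
delta(fr(BOX,-.027,0,.076),BOX[1]+np.pi/2); print(inv(BOX,pose()[2]))
E
```

```text
t 17.20 pos [ 0.5356 -0.3443  0.0997] d(cm) [ 2.38  2.26 -2.29] twist 0.002 F [-4.9  0.5  0. ] w 0.0
[-0.00395535 -0.02263921  0.09973611]
```

>>> {"fn": "carry_out", "kwargs": {
  "moves": [0,0.1,0.6,0,0,0,0.2,1.2,0,0,0,0.3,1.8,0,0,0,0.3,2.2,0,0,0,0.3,2.2,0,0]
}}

```text
time: 17.62
tool_pos: [0.5383, -0.3216, 0.0978]
tool_rot: [0.706, 0.022, 0.707, -0.021]
contact_force: [-3.3, 1.8, -0.5]
gripper_width: 0.004
```

```bash
python3 - <<'E'
from h import *
delta(fr(BOX,-.027,0,.076),BOX[1]+np.pi/2); print(inv(BOX,pose()[2]))
cv2.imwrite("pics/s15.png",imaging.grab_frame("scene")[120:300,320:520,::-1].repeat(3,0).repeat(3,1))
E
```

```text
t 17.62 pos [ 0.5383 -0.3216  0.0978] d(cm) [ 2.18 -0.02 -2.42] twist 0.002 F [-3.3  1.8 -0.5] w 0.0
[-0.00273638  0.0002469   0.09779023]
```

View pics/s15.png

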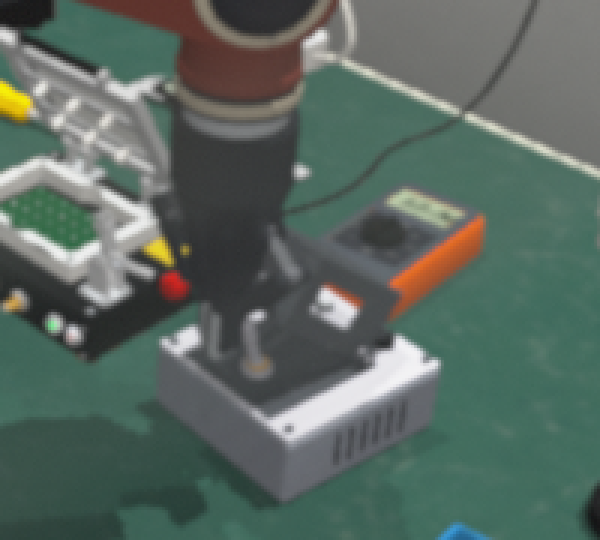

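>>> {"fn": "carry_out", "kwargs": {
  "moves": [0,-0.1,0,0.4,0,0,-0.3,0,0.8,0,0,-0.5,0,1.2,0,0,-0.6,0,1.6,0,0,-0.6,0,1.6,0]
}}

```text
time: 18.08
tool_pos: [0.5544, -0.3242, 0.1045]
tool_rot: [0.706, 0.022, 0.707, -0.022]
contact_force: [-6.1, -0.5, 0.2]
gripper_width: -0.004
```

```bash
python3 - <<'E'
from h import *
delta(fr(BOX,-.027,0,.076),BOX[1]+np.pi/2); print(inv(BOX,pose()[2]))
cv2.imwrite("pics/s16.png",imaging.grab_frame("scene")[120:300,320:520,::-1].repeat(3,0).repeat(3,1))
E
```

```text
t 18.08 pos [ 0.5544 -0.3242  0.1045] d(cm) [ 2.85  0.14 -4.05] twist 0.002 F [-6.1 -0.5  0.2] w -0.0
[ 0.01353218 -0.00132158  0.10448264]
```

View pics/s16.png

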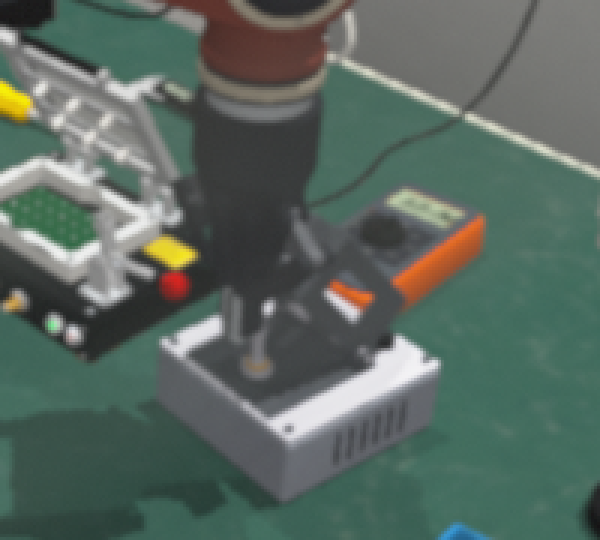

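>>> {"fn": "carry_out", "kwargs": {
  "moves": [0,-0.1,0.1,0.3,0,0,-0.1,0.1,0.6,0,0,-0.2,0.1,0.9,0,0,-0.2,0.1,1.1,0,0,-0.2,0.1,1.1,0]
}}

```text
time: 18.55
tool_pos: [0.5664, -0.3247, 0.1087]
tool_rot: [0.707, 0.021, 0.706, -0.023]
contact_force: [-6.7, 0.1, 6.0]
gripper_width: 0.003
```

```bash
python3 - <<'E'
from h import *
delta(fr(BOX,-.027,0,.076),BOX[1]+np.pi/2); print(inv(BOX,pose()[2]))
cv2.imwrite("pics/s17.png",imaging.grab_frame("scene")[120:300,320:520,::-1].repeat(3,0).repeat(3,1))
E
```

```text
t 18.55 pos [ 0.5664 -0.3247  0.1087] d(cm) [ 3.26  0.12 -5.26] twist 0.002 F [-6.7  0.1  6. ] w 0.0
[ 0.02554729 -0.00106455  0.10869466]
```

View pics/s17.png

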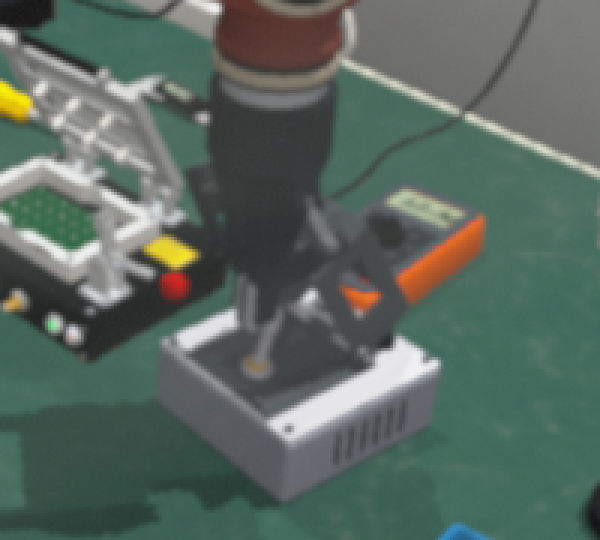

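>>> {"fn": "carry_out", "kwargs": {
  "moves": [0,0,0,-0.6,0,0,0,0,-1.4,0,0,0,0,-2.2,0,0,0,0,-3,0,0,0,0,-3.8,0,0,0,0,-4.5,0,0,0,0,-5.2,0,0,0,0,-6,0,0,0,0,-7,0,0,0,0,-9,0,0,0,0,-11,0,0,0,0,-11,0]
}}

```text
time: 19.6
tool_pos: [0.4533, -0.3164, 0.1061]
tool_rot: [0.706, 0.022, 0.707, -0.022]
contact_force: [-0.1, 0.3, -0.9]
gripper_width: 0.001
```

```bash
python3 - <<'E'
from h import *
delta(fr(BOX,-.1,0,.25),BOX[1]+np.pi/2); print(inv(BOX,pose()[2]))
cv2.imwrite("pics/s18.png",imaging.grab_frame("scene")[120:300,320:520,::-1].repeat(3,0).repeat(3,1))
E
```

```text
t 19.60 pos [ 0.4533 -0.3164  0.1061] d(cm) [-1.439e+01  1.000e-02 -1.220e+00] twist 0.001 F [-0.1  0.3 -0.9] w 0.0
[-8.78936572e-02 -2.43918578e-05  1.06135947e-01]
```

View pics/s18.png

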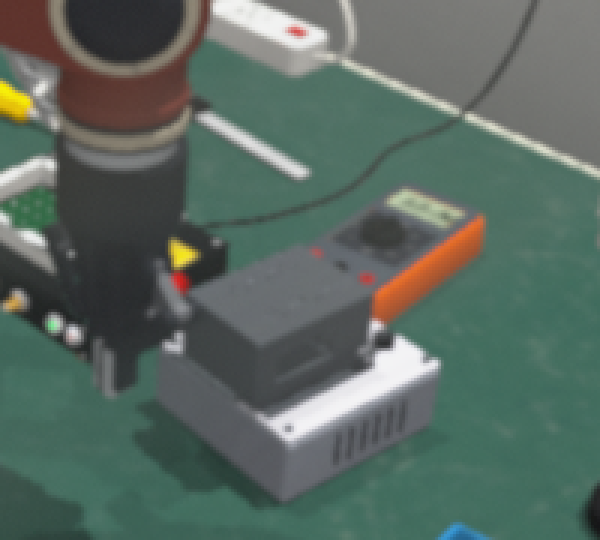

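>>> {"fn": "carry_out", "kwargs": {
  "moves": [0,-4,0,-1,0,0,-8,0,-2,0,0,-12,0,-2,0,0,-15,0,-2,0,0,-15,0,-2,0,0,-15,0,-2,0]
}}

```text
time: 20.15
tool_pos: [0.4375, -0.3167, 0.2602]
tool_rot: [0.709, 0.02, 0.705, -0.023]
contact_force: [0.2, 0.2, -1.0]
gripper_width: 0.002
```

```bash
python3 - <<'E'
from h import *
t=imaging.grab_frame("top"); sc=imaging.grab_frame("scene")
a=cv2.resize(t[160:285,170:370],None,fx=3.5,fy=3.5,interpolation=cv2.INTER_CUBIC)[:,:,::-1]; cv2.imwrite("pics/f1.png",a)
cv2.imwrite("pics/f2.png",cv2.resize(sc[145:300,180:475],None,fx=2.7,fy=2.7,interpolation=cv2.INTER_CUBIC)[:,:,::-1])
P=np.array([fr(BED,a,b,.036) for a,b in [(-.093,.04),(-.093,-.04),(-.037,-.04)]]); 
print((proj("top",P)-[170,160])*3.5)
a=cv2.imread("pics/top0.png").astype(int); d=np.abs(a[:,:,::-1]-t).max(2)>50
n,l,s,c=cv2.connectedComponentsWithStats(d.astype(np.uint8)); print([(x[:5].tolist()) for x in s[1:] if x[4]>8]); print(pose()[0]["contact_force"])
E
```

```text
[[111.39373611 240.9935198 ]
 [228.04902132 240.73551541]
 [231.67810802 161.29465816]]
[[232, 164, 357, 236, 29186], [213, 171, 16, 8, 55], [213, 190, 12, 2, 13], [213, 196, 15, 2, 15], [200, 203, 14, 23, 78], [226, 206, 15, 21, 80], [210, 214, 19, 14, 65], [495, 225, 7, 7, 25], [198, 228, 43, 23, 454], [491, 234, 5, 5, 14], [500, 234, 5, 3, 9], [80, 338, 143, 62, 4768], [311, 351, 5, 4, 9], [292, 356, 21, 15, 145]]
[-0.23072196 -0.28276838 -0.08040655]
```

View pics/f1.png

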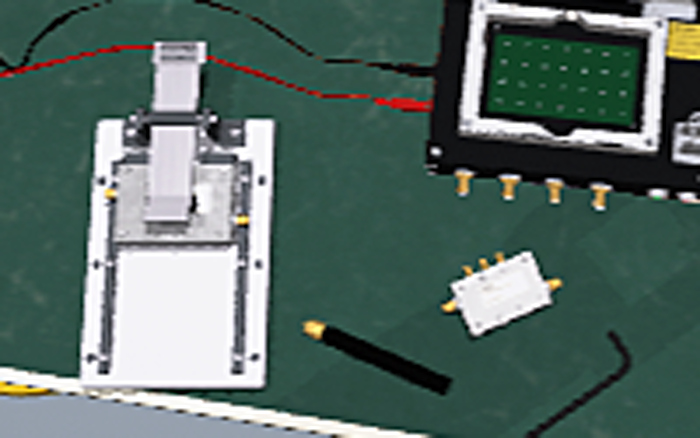

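View pics/f2.png

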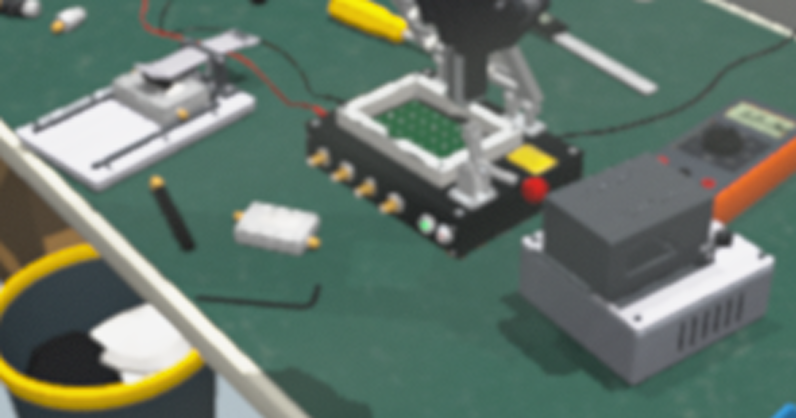

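```bash
python3 -c "
from plant import workorder,status
print(workorder.job_done()); print(status.state()['time'])"
```

```text
the job is handed in; nothing more can be done
None
the job is handed in; nothing more can be done
```

I raised the clip by pressing its tail, slid the module home against the stop and snapped the clip down onto it. I then lifted the guard, flipped the toggle to the back with the guard up, and let the guard drop shut. I handed the job in at about 20 s, with the arm clear and the force near zero.

**Last checks:**
- **Module:** its edges match the home position to within about 2 mm in the wrist and top views. The stop pushed back with about 13 N when I pressed on it.
- **Clip:** the pictures show it down on the module. I judged this by eye and did not measure the angle.
- **Toggle:** it leaned to the back in the last picture before the guard closed. I did not see it again after that.
- **Guard:** shut in the last scene picture.
- **Bystanders:** the spare module, hex key and antenna look to be where they were.

**What went wrong:**
- **Guard dragged down:** the moves could not tilt the tool, so I lifted the guard with upright closed fingers pressed against its lip. On the first attempt to lower the fingers in front of the toggle, friction pulled the guard down with them. The wrist force reached 51 N, below the 120 N limit. I backed off and lowered beside the toggle at a wider opening.
- **Brief upward push:** during that lowering the wrist read about 33 N, 26 N of it upward. I did not confirm which part was touching, possibly the gripper's linkage on the lip. This is under the 40 N limit for the gripper's body.

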